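# Raise the fume box sash to its mark and start the fan

## Robot

A 6-joint arm with a two-finger parallel gripper is mounted at the origin on the work surface. World frame = base frame: x ahead of the robot, y to its left, z up, the work surface at z = 0. Lengths are in m, angles in rad, forces in N, time in s.
With the tool pointing down it reaches from about 0.375 to 0.925 m from the base axis. Payload 5.7 kg.
Tool frame: the origin (TCP) lies at the centre of the arm's flange, where the gripper is bolted on; the fingertips stand 173 mm ahead of it and the grasp point (between the pads) lies 155 mm ahead of it (manip.grip_depth is the z of the grasp point in the tool frame, in m); z points along the fingers, x is the direction in which the jaws open and shut, and the axes are right-handed (so a half turn about z gives the same grasp; the last joint's range is limited). The gripper opens to 85 mm and grips with 20 to 120 N. Pads are 22 mm wide; open, the fingers measure 114 mm over their backs; the gripper's body (76 mm by 85 mm) begins 54 mm behind the grasp point. The pads swing forward as they close: fully open they stand 13 mm farther back than shut.
Start: joints at [1.13, 0.359, 1.51, -0, 1.272, -0.115], TCP at [0.192, 0.568, 0.405] pointing down, gripper open.
Joint ranges: [-2.97, 2.97], [-1.01, 2.36], [0.21, 2.38], [-0.96, 4.11], [0.2, 2.71], [-2.98, 2.98]. Speed limits (rad/s): [2.39, 2.39, 3.14, 3.14, 3.14, 3.14].

## Interface

Orientations are given as a unit quaternion [w, x, y, z].
In Python, from cell import manip, viewer gives the robot as it stands. The module is installed in compiled form; this text tells all that it offers. Calls block until the motion is done:
- manip.move_ptp(position, orientation): joint-space move of the TCP to a pose.
- manip.servo_line(position, ori=None, rate=0.15, stop_force=None): straight line of the TCP; ori=None keeps the orientation; rate is the mean speed in m/s. With stop_force (N) it stops when the force on the tool has changed by that much, and returns True; else False.
- manip.move_joints(angles): joint-space move.
- manip.command_gripper(opening): opening from 0.0 (shut) to 1.0 (fully open); the grip force is fixed at half the most; returns when the fingers have stopped.
- manip.dwell(seconds).
- manip.inverse_kinematics(position, orientation): joint angles nearest the present ones, or None.
- viewer.get_image(name): name is "side" or "top"; returns a dict with "color" (400x640x3 uint8, blue, green, red), "intrinsics" (3x3 intrinsics, pixels), "extrinsics" (4x4, takes a point from world to camera coordinates). Camera axes: x right, y down, z forward; pixel columns grow to the right and rows downward; lengths in m; the calibration is good to about 2 mm. A picture is of the moment at which its call begins. There is no depth.
A pose or a line that the arm cannot do raises manip.Unreachable and nothing moves.
- manip.hand_in(): hands the job in, once; it reports no verdict.
Readings, each from a call of its own:
- manip.current_t(): time.
- manip.current_qpos(): joint angles.
- manip.current_qd(): joint speeds.
- manip.current_tau(): joint torques, N m.
- manip.current_ee_pos(): TCP position.
- manip.current_eef_rot(): TCP orientation.
- manip.current_contact_force(): force on the tool from outside, world axes, zero at the start.
- manip.current_moment(): the same for the moment, N m.
- manip.current_grip_width(): opening from 0.0 (shut) to 1.0 (fully open).
Only numpy, scipy, OpenCV 4.12 (cv2) and the standard library are available. Lean on these libraries where they do the work, as an engineer would, in place of code of your own. Each camera call takes 0.05 s, during which the arm holds its last target. There are 200 camera calls.

## Task

Get the solder fume box ready: with the fingertips beneath the lip of its sliding window, steadily push the window up, without pinching or flinging it, until the yellow pointer on the lip is level with the orange collar on the post, and leave it standing there. Then press the green fan button fully down and let go. Leave the collar, the jar, the spool and the pot where they are; nothing is to be picked up.

Things in the scene. Friction and masses are not known exactly. Their poses are not given: they have to be found in the camera images.
- cabinet: See-through fixed fume box, turned by up to 0.2 rad: 360 mm wide (y), 220 mm deep, 300 mm high with its grey plinth, which is 105 mm high. Two posts stand in front, 475 mm high, 336 mm apart; the window slides straight up between them. A blue cover plate slopes at 45 degrees from the lip up to the pane, so the lip has no edge to pinch. Origin: centre of its underside. x points away from the robot into the box, y to the left, z up.
- lip (a point): Blue bar along the foot of the clear window, 290 mm wide (y), 16 mm high, sticking out 46 mm towards the robot. This point: middle of its lower front edge; axes as the fume box. Its flat underside runs 46 mm back from there (+x), 120 mm above the bench when the window is shut, with free space below; the plinth's front is 65 mm behind the edge.
- pointer (a point): Yellow pointer block, 22 mm wide, as high as the lip, standing 16 mm out in front of the lip at its left (+y) end. This point: its left side, in line with the lip's front edge, at mid-height, 8 mm above the lip's underside, 145 mm left of the lip's middle. It moves with the window.
- mark (a point): Centre of the orange clamp collar (34 mm square, 20 mm high, with a round orange knob sticking out 28 mm to the left) on the cabinet's left front post, 168 mm left of the window's middle and 50 mm behind the lip's front edge; the height mark. Its height differs from day to day (213 to 283 mm above the bench). It is stiff and must stay put.
- sash (a joint): Height of the window above its shut position, in m: 0 shut, 0.20 top stop; grows upward. It is counterbalanced: it stays where it is left, and takes about 2 to 5 N to push either way, so fingers drawn away downward along the lip can drag it down with them.
- fan (a joint): Travel of the green fan button in m: 0 up, 0.006 fully down; springs back. Fully down takes about 5 N.
- fan_top (a point): Centre of the top face of the green push button (32 mm across, pressed straight down) in the middle of the grey switch box (100 x 80 mm, 50 mm high, fixed; button top 66 mm above the bench), which stands to the left or to the right of the fume box.
- screw_jar: Loose glass jar with a black lid, 70 mm across, 100 mm high, on the other side of the fume box from the switch box; origin at the centre of its underside. Leave alone.
- spool: Loose red solder spool standing on end, 48 mm across, 50 mm high, in front of the fume box to one side of the window's middle; origin at the centre of its underside. Leave alone.
- flux_pot: Loose white pot, 44 mm across, 55 mm high, in front of the fume box on the other side from the spool; origin at the centre of its underside. Leave alone.
There are look-alikes about, which are no part of the job. Leave any blue or red look-alike of the part that bears fan alone.

How it is judged:
On the way, in this order (a step that is already met when the one before it is completed fails the run):
1. the window stands still with its pointer level with the collar (within 10 mm) and the fingers off it (z of pointer in the frame of mark between -0.01 and 0.01 m and velocity of joint sash between -0.01 and 0.01 m/s and contact force between the fingers and sash below 0.5 N), for 0.2 s.
2. the fan button is pressed down (at least 4.5 of 6 mm) (value of joint fan above 0.0045 m), for 0.02 s.
At the end, for the whole second after the job is handed in: The window stands at rest with the lip's pointer within 10 mm of the height of the collar's centre, the fan button has been pressed and is up again, and the jar, spool and pot stand at rest in their places (z of pointer in the frame of mark between -0.01 and 0.01 m and velocity of joint sash between -0.01 and 0.01 m/s and value of joint fan below 0.0015 m and linear speed of each of screw_jar, spool, flux_pot below 0.02 m/s); the robot touches nothing.
It fails at once if the jar, the spool or the pot was moved by more than 15 mm, tipped or lifted (distance of any of screw_jar, spool, flux_pot from where it was at the start of the episode above 0.015 m or angle between any of screw_jar, spool, flux_pot's own z axis and vertical above 0.3 rad).
It fails at once if the collar was shifted by more than 5 mm (distance of mark from where it was at the start of the episode above 0.005 m).
It fails at once if the window was flung (faster than 0.4 m/s) (velocity of joint sash above 0.4 m/s or velocity of joint sash below -0.4 m/s).
It fails at once if the lip was pinched (fingers press on its lip and its sloping cover at once) (contact force between the fingers and sash_c5 above 2 N and contact force between the fingers and sash_c6 above 2 N).
It also fails if it takes over 53 s, if anything falls off the work surface, if the arm or the gripper's body presses on something with over 40 N, if the wrist force passes 120 N, or if a joint passes its speed limit or range.

## Working session

There is one attempt and no reset: what is moved stays moved. The work goes in short steps, each a Python script; the robot and the scene stay as the last script left them, time stands still between calls to the robot, and variables do not carry over. Pictures are saved under pics/ and viewed, about 8 in all and at most 12, crops included, and the job is handed in when it is done.

```bash
mkdir -p pics; python3 - <<'E'
from cell import manip, viewer
import cv2,numpy as np
for n in("side","top"):
    d=viewer.get_image(n); cv2.imwrite(f"pics/{n}0.png",d["color"]); np.savez(f"{n}0.npz",**d)
    E=np.array(d["extrinsics"]);print(n,np.array(d["intrinsics"]).round(1).tolist(),E.round(3).tolist(),(-E[:3,:3].T@E[:3,3]).round(3))
print(manip.current_t(),manip.current_ee_pos(),manip.current_eef_rot(),manip.current_grip_width(),manip.current_contact_force())
E
```

```text
side [[514.9, 0.0, 314.0], [0.0, 514.9, 202.7], [0.0, 0.0, 1.0]] [[0.718, -0.696, -0.015, -0.464], [-0.444, -0.441, -0.779, 0.335], [0.536, 0.566, -0.626, 1.276], [0.0, 0.0, 0.0, 1.0]] [-0.202 -0.898  1.053]
top [[386.5, 0.0, 324.3], [0.0, 386.5, 193.1], [0.0, 0.0, 1.0]] [[-0.017, -1.0, -0.003, -0.084], [-0.998, 0.017, -0.065, 0.588], [0.065, 0.002, -0.998, 1.22], [0.0, 0.0, 0.0, 1.0]] [ 0.506 -0.096  1.255]
0.1 [0.1919196  0.56813157 0.40393584] [ 4.04691400e-04  8.12422440e-01  5.83068688e-01 -7.21733895e-04] 0.9962706014494992 [1.82636353 0.22035162 0.40956923]
```

View pics/side0.png

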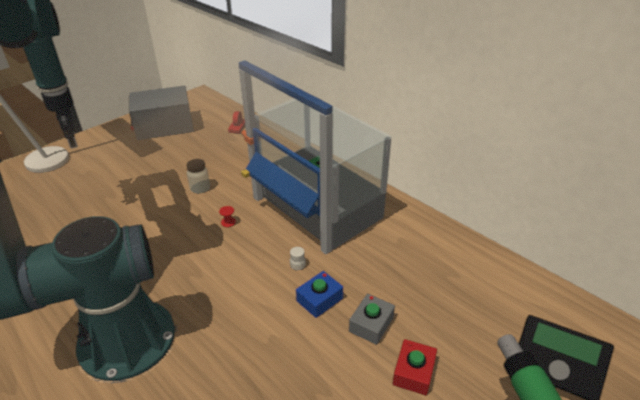

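View pics/top0.png

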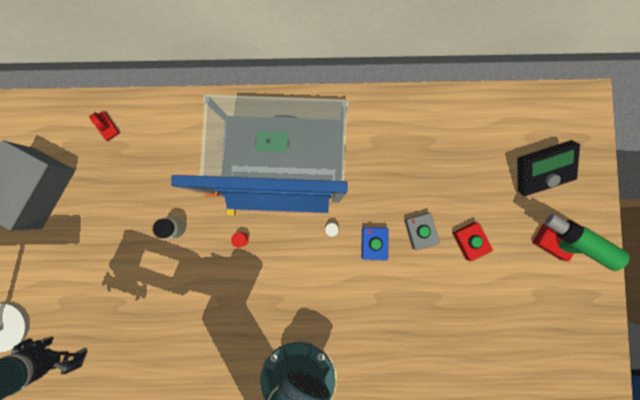

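The side view shows the grey box with its button at about (372,311), the pointer at (245,173) and the collar near (248,138). In the top view they are at (424,231), (231,212) and (211,194). The spool is at (240,240) and the pot at (332,229). Blue and red look-alike buttons flank the grey box. Next I zoom in and measure.

```bash
cat > h.py <<'E'
import numpy as np,cv2
def cam(d): return np.array(d["intrinsics"]),np.array(d["extrinsics"])
def ray(d,uv):
    K,E=cam(d);R=E[:3,:3];c=-R.T@E[:3,3];v=R.T@np.linalg.solve(K,[*uv,1.]);return c,v/np.linalg.norm(v)
def plane(d,uv,z):
    c,v=ray(d,uv);return c+v*(z-c[2])/v[2]
def tri(d1,u1,d2,u2):
    (a,v),(b,w)=ray(d1,u1),ray(d2,u2)
    s=np.linalg.lstsq(np.c_[v,-w],b-a,rcond=None)[0];p,q=a+s[0]*v,b+s[1]*w
    return (p+q)/2,np.linalg.norm(p-q)
def proj(d,p):
    K,E=cam(d);q=K@(E[:3,:3]@np.asarray(p)+E[:3,3]);return q[:2]/q[2]
def blobs(d,lo,hi,amin=8):
    m=cv2.inRange(cv2.cvtColor(d["color"],cv2.COLOR_BGR2HSV),np.array(lo),np.array(hi))
    n,l,s,c=cv2.connectedComponentsWithStats(m)
    return [(c[i].round(1).tolist(),s[i].tolist()) for i in range(1,n) if s[i,4]>=amin]
E
python3 - <<'E'
from h import *
S=dict(np.load("side0.npz"));T=dict(np.load("top0.npz"))
R=dict(yellow=((20,150,120),(32,255,255)),orange=((4,120,110),(14,255,255)),green=((50,120,50),(80,255,255)),red=((0,170,90),(3,255,255)),red2=((174,150,90),(180,255,255)),blue=((105,130,40),(125,255,255)))
for k,(lo,hi) in R.items():
    for n,d in(("S",S),("T",T)): print(k,n,blobs(d,lo,hi,6 if k in("yellow","orange") else 40))
a=cv2.resize(S["color"][60:220,200:360],None,fx=4,fy=4,interpolation=cv2.INTER_CUBIC)[:600]
cv2.imwrite("pics/s1.png",a)
b=cv2.resize(T["color"][165:255,160:355],None,fx=4,fy=4,interpolation=cv2.INTER_CUBIC)
cv2.imwrite("pics/t1.png",b)
E
```

```text
yellow S [([244.5, 172.6], [242, 170, 7, 7, 30])]
yellow T [([230.3, 212.3], [226, 210, 9, 6, 46])]
orange S [([234.7, 123.4], [228, 111, 16, 22, 136]), ([246.2, 137.1], [241, 130, 12, 15, 76]), ([225.5, 214.7], [218, 205, 18, 23, 96]), ([409.1, 364.1], [392, 338, 46, 59, 204]), ([421.0, 351.6], [418, 350, 7, 5, 7])]
orange T [([101.1, 111.5], [97, 110, 8, 4, 13]), ([99.2, 127.8], [88, 112, 30, 30, 72]), ([211.2, 194.4], [204, 192, 14, 5, 46]), ([483.1, 244.9], [468, 222, 26, 40, 86]), ([238.6, 240.1], [230, 231, 20, 18, 68]), ([554.7, 253.5], [532, 241, 42, 21, 84]), ([461.7, 252.0], [458, 245, 9, 15, 15]), ([562.8, 250.3], [559, 248, 8, 5, 10])]
green S [([319.1, 284.7], [313, 279, 13, 12, 115]), ([372.1, 309.4], [366, 304, 14, 12, 126]), ([415.9, 357.9], [409, 352, 15, 14, 158]), ([533.7, 384.0], [512, 365, 48, 35, 1174])]
green T [([552.6, 162.6], [532, 150, 42, 26, 480]), ([423.8, 231.0], [419, 226, 11, 11, 102]), ([598.2, 249.8], [560, 227, 70, 43, 1314]), ([475.9, 241.5], [471, 236, 11, 12, 104]), ([375.9, 243.6], [371, 238, 11, 12, 100])]
red S [([226.5, 215.7], [220, 207, 15, 20, 181]), ([414.2, 367.8], [394, 340, 42, 55, 1283])]
red T [([104.3, 125.6], [90, 112, 28, 28, 358]), ([472.2, 241.3], [454, 223, 38, 38, 675]), ([552.3, 244.2], [535, 228, 37, 32, 483]), ([239.4, 239.3], [232, 233, 16, 14, 186])]
red2 S []
red2 T []
blue S [([300.2, 159.2], [276, 143, 43, 32, 173]), ([283.4, 185.2], [248, 154, 71, 63, 1726]), ([319.2, 295.4], [297, 272, 45, 45, 1064])]
blue T [([268.1, 191.9], [172, 176, 175, 36, 3966]), ([374.8, 243.5], [362, 228, 26, 32, 645]), ([635.9, 387.2], [632, 376, 8, 24, 118])]
```

View pics/s1.png

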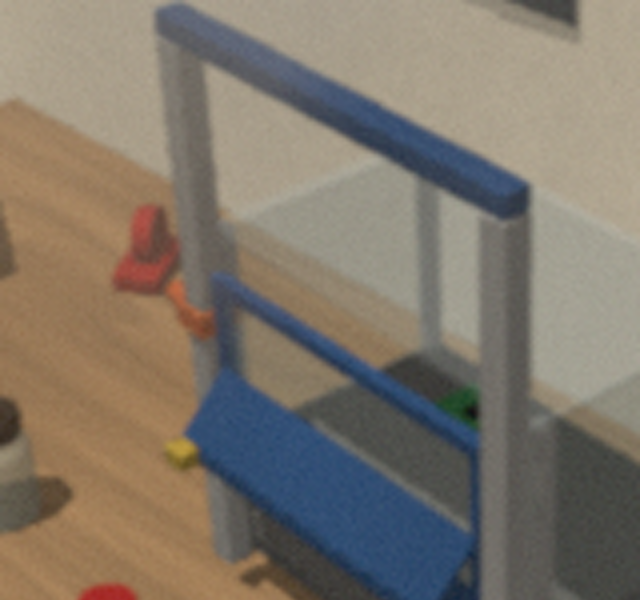

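View pics/t1.png

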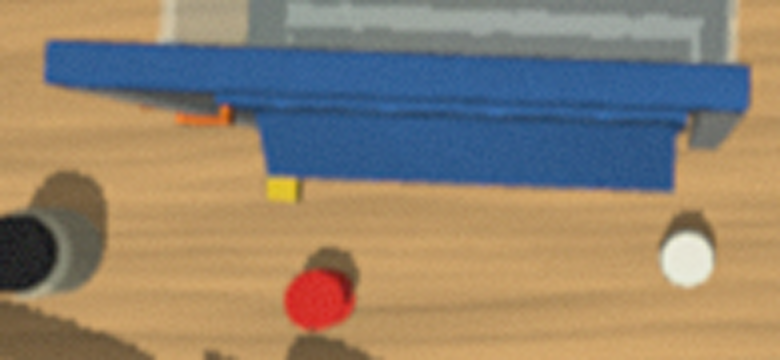

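Side crop: the pointer is near full-image (245,173), and the knob and collar span (241..253, 130..145). The collar's right side is hidden by the window frame. In the top crop the lip's front edge runs from (228,209) to (328,212.5). I now build the frame, with a close-up of the collar.

```bash
cat >> h.py <<'E'
def vplane(d,uv,L,ex,off):   # ray onto vertical plane ex.(p-L)=off
    c,v=ray(d,uv);return c+v*((off-ex@(c-L))/(ex@v))
E
python3 - <<'E'
from h import *
S=dict(np.load("side0.npz"));T=dict(np.load("top0.npz"))
print("pointer c",tri(S,(244.5,172.6),T,(230.3,212.3)))
l=plane(T,(228,209.2),.136);r=plane(T,(328.2,212.5),.136);print(l,r,np.linalg.norm(l-r))
ey=(l-r)/np.linalg.norm(l-r);ex=np.array([ey[1],-ey[0],0]);L=(l+r)/2;L[2]=.12;print("yaw",np.arctan2(ex[1],ex[0]),"lip",L)
fan=tri(S,(372.1,309.4),T,(423.8,231.0));print("fan",fan,plane(T,(423.8,231),.062),plane(S,(372.1,309.4),.062))
for n,uv,z in(("spool",(239.4,239.3),.05),("pot",(332,229.5),.055),("jar",(164,228),.1)):
    p=plane(T,uv,z);print(n,p.round(3),"rel lip",((p-L)@ex).round(3),((p-L)@ey).round(3))
# predicted outline points of top knob tip / collar, relative
for uv in((244,132.5),(245,134),(250,140),(252,144)):
    for off in(.033,.05):
        p=vplane(S,uv,L,ex,off);print(uv,off,"y",((p-L)@ey).round(4),"z",p[2].round(4))
W=lambda x,y,z:L*[1,1,0]+ex*x+ey*y+np.array([0,0,z])
print("ptr proj",proj(S,W(-.008,.134,.128)),proj(T,W(-.008,.134,.128)))
a=cv2.resize(S["color"][120:185,225:275],None,fx=9,fy=9,interpolation=cv2.INTER_CUBIC)
b=cv2.resize(T["color"][175:225,195:245],None,fx=7,fy=7,interpolation=cv2.INTER_CUBIC)
c=np.zeros((600,800,3),np.uint8);c[:585,:450]=a;c[:350,450:800]=b;cv2.imwrite("pics/c2.png",c)
np.savez("frame.npz",L=L,ex=ex,ey=ey)
E
```

```text
pointer c (array([0.52738228, 0.17717431, 0.14571521]), np.float64(0.0006804989795864988))
[0.53691497 0.18599938 0.136     ] [ 0.52251427 -0.10409788  0.136     ] 0.29045447502370947
yaw -0.0496002154458159 lip [0.52971462 0.04095075 0.12      ]
fan (array([ 0.46119776, -0.39820215,  0.05639974]), np.float64(0.0014857503154895417)) [ 0.46193819 -0.39731712  0.062     ] [ 0.45686636 -0.40056478  0.062     ]
spool [0.445 0.172 0.05 ] rel lip -0.091 0.127
pot [ 0.471 -0.116  0.055] rel lip -0.051 -0.159
jar [0.485 0.386 0.1  ] rel lip -0.062 0.343
(244, 132.5) 0.033 y 0.1807 z 0.2499
(244, 132.5) 0.05 y 0.2081 z 0.2309
(245, 134) 0.033 y 0.1761 z 0.2467
(245, 134) 0.05 y 0.2034 z 0.2276
(250, 140) 0.033 y 0.152 z 0.2366
(250, 140) 0.05 y 0.1787 z 0.2173
(252, 144) 0.033 y 0.1434 z 0.2266
(252, 144) 0.05 y 0.1699 z 0.207
ptr proj [245.84479449 177.45667334] [232.3988466  212.13427961]
```

View pics/c2.png

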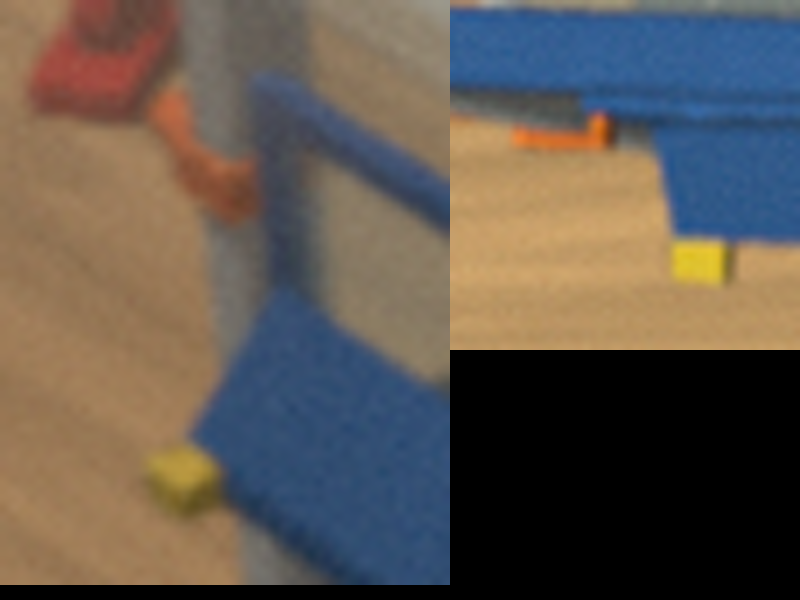

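The collar spans about (246..253, 137..145) in the side view, with its knob to the left. The rays put its centre at z ≈ 0.235. The two views disagree by several mm (pointer z 0.146, fan z 0.056), so I'll use contact with the lip to fix the height. Next is an IK check for a horizontal tool.

```bash
cat >> h.py <<'E'
from scipy.spatial.transform import Rotation as Ro
F=np.load("frame.npz") ;L,ex,ey=F["L"],F["ex"],F["ey"];ez=np.array([0,0,1.])
def ori(pitch,s=1):  # pitch: downward from horizontal
    z=np.cos(pitch)*ex-np.sin(pitch)*ez;x=s*ey;y=np.cross(z,x)
    q=Ro.from_matrix(np.c_[x,y,z]).as_quat();return [q[3],*q[:3]]
def tcp(x,y,z,pitch):  # tcp for fingertip at (x,y rel lip, world z)
    d=np.cos(pitch)*ex-np.sin(pitch)*ez
    return L*[1,1,0]+ex*x+ey*y+ez*z-.173*d
E
python3 - <<'E'
from h import *
from cell import manip
for p in(0,.15,.3,.5):
  for s in(1,-1):
    for x,z in((-.06,.085),(.03,.085),(.03,.2),(-.06,.2),(-.08,.3)):
      q=manip.inverse_kinematics(tcp(x,-.01,z,p).tolist(),ori(p,s));print(p,s,x,z,None if q is None else np.round(q,2))
E
```

```text
0 1 -0.06 0.085 None
0 1 0.03 0.085 None
0 1 0.03 0.2 None
0 1 -0.06 0.2 None
0 1 -0.08 0.3 None
0 -1 -0.06 0.085 None
0 -1 0.03 0.085 None
0 -1 0.03 0.2 None
0 -1 -0.06 0.2 None
0 -1 -0.08 0.3 None
0.15 1 -0.06 0.085 None
0.15 1 0.03 0.085 None
0.15 1 0.03 0.2 None
0.15 1 -0.06 0.2 None
0.15 1 -0.08 0.3 None
0.15 -1 -0.06 0.085 None
0.15 -1 0.03 0.085 None
0.15 -1 0.03 0.2 None
0.15 -1 -0.06 0.2 None
0.15 -1 -0.08 0.3 None
0.3 1 -0.06 0.085 None
0.3 1 0.03 0.085 None
0.3 1 0.03 0.2 None
0.3 1 -0.06 0.2 None
0.3 1 -0.08 0.3 None
0.3 -1 -0.06 0.085 None
0.3 -1 0.03 0.085 None
0.3 -1 0.03 0.2 None
0.3 -1 -0.06 0.2 None
0.3 -1 -0.08 0.3 None
0.5 1 -0.06 0.085 None
0.5 1 0.03 0.085 None
0.5 1 0.03 0.2 None
0.5 1 -0.06 0.2 None
0.5 1 -0.08 0.3 None
0.5 -1 -0.06 0.085 None
0.5 -1 0.03 0.085 None
0.5 -1 0.03 0.2 None
0.5 -1 -0.06 0.2 None
0.5 -1 -0.08 0.3 None
```

```bash
python3 - <<'E'
from h import *
from cell import manip
def o(d,roll):
    d=d/np.linalg.norm(d);h=np.cross(ez,d);h/=np.linalg.norm(h);x=h*np.cos(roll)+np.cross(d,h)*np.sin(roll);q=Ro.from_matrix(np.c_[x,np.cross(d,x),d]).as_quat();return [q[3],*q[:3]]
for pd in(0,20,40,60):
  for yw in range(-90,91,30):
    p,y=np.radians([pd,yw]);d=np.cos(p)*(np.cos(y)*ex+np.sin(y)*ey)-np.sin(p)*ez
    r=""
    for z in(.1,.2):
      for k in range(8):
        tip=L*[1,1,0]+ex*.025+ez*z
        q=manip.inverse_kinematics((tip-.173*d).tolist(),o(d,k*np.pi/4))
        if q is not None: r+=f" z{z}k{k}{np.round(q,1).tolist()}"
    if r: print(pd,yw,r[:330])
# free-space: horizontal tool far / high
for xx in(.3,.5,.7):
  for z in(.1,.4,.7):
    for p in(0,.5,1):
      q=manip.inverse_kinematics([xx,0,z],ori(p,1)) or manip.inverse_kinematics([xx,0,z],ori(p,-1)) if False else manip.inverse_kinematics([xx,0,z],ori(p,1))
      if q is not None: print(xx,z,p,np.round(q,2))
E
```

```text
0 60  z0.1k0[-0.8, 1.1, 2.0, 1.3, 1.6, 1.6] z0.1k1[-0.8, 1.1, 2.0, 1.3, 1.6, 2.4] z0.1k3[-0.8, 1.1, 2.0, 1.3, 1.6, -2.3] z0.1k4[-0.8, 1.1, 2.0, 1.3, 1.6, -1.6] z0.1k5[-0.8, 1.1, 2.0, 1.3, 1.6, -0.8] z0.1k6[-0.8, 1.1, 2.0, 1.3, 1.6, 0.0] z0.1k7[-0.8, 1.1, 2.0, 1.3, 1.6, 0.8] z0.2k0[-0.8, 0.9, 2.1, 1.3, 1.6, 1.7] z0.2k1[-0.8, 0.9, 2.1,
0 90  z0.1k0[-0.7, 1.1, 1.6, 1.0, 1.8, 1.9] z0.1k1[-0.7, 1.1, 1.6, 1.0, 1.8, 2.7] z0.1k2[-0.7, 1.1, 1.6, 1.0, 1.8, -2.8] z0.1k3[-0.7, 1.1, 1.6, 1.0, 1.8, -2.0] z0.1k4[-0.7, 1.1, 1.6, 1.0, 1.8, -1.2] z0.1k5[-0.7, 1.1, 1.6, 1.0, 1.8, -0.4] z0.1k6[-0.7, 1.1, 1.6, 1.0, 1.8, 0.4] z0.1k7[-0.7, 1.1, 1.6, 1.0, 1.8, 1.1] z0.2k0[-0.7, 0.9, 1.6
20 -90  z0.1k0[0.5, 0.9, 1.5, -0.9, 1.6, 1.0] z0.1k1[0.5, 0.9, 1.5, -0.9, 1.6, 1.8] z0.1k2[0.5, 0.9, 1.5, -0.9, 1.6, 2.6] z0.1k3[0.5, 0.9, 1.5, -0.9, 1.6, -2.9] z0.1k4[0.5, 0.9, 1.5, -0.9, 1.6, -2.2] z0.1k5[0.5, 0.9, 1.5, -0.9, 1.6, -1.4] z0.1k6[0.5, 0.9, 1.5, -0.9, 1.6, -0.6] z0.1k7[0.5, 0.9, 1.5, -0.9, 1.6, 0.2] z0.2k0[0.5, 0.8, 1.5,
20 60  z0.1k0[-0.8, 0.8, 2.1, 1.3, 1.3, 1.8] z0.1k1[-0.8, 0.8, 2.1, 1.3, 1.3, 2.6] z0.1k2[
[... 4684 characters left out ...]
 0.16  1.39 -1.84]
0.5 0.1 0 [-0.2   1.29  2.32  2.98  2.03  1.5 ]
0.5 0.1 0.5 [-0.19  1.    2.34  3.02  1.27  1.54]
0.5 0.1 1 [-0.16  0.75  2.21  2.98  0.38  1.63]
0.5 0.4 0 [-0.2   0.35  2.35  2.98  1.14  1.64]
0.5 0.4 0.5 [-0.19  0.13  2.19  2.68  0.27  1.95]
0.5 0.4 1 [-0.16  0.1   1.97  0.13  0.5  -1.78]
0.5 0.7 0.5 [-0.19 -0.21  1.68  0.21  0.61 -1.81]
0.5 0.7 1 [-0.16 -0.1   1.43  0.06  1.24 -1.69]
0.7 0.1 0 [-0.12  1.1   1.9   3.07  1.42  1.58]
0.7 0.1 0.5 [-0.12  0.91  1.89  3.06  0.73  1.6 ]
0.7 0.4 0 [-0.12  0.51  1.92  3.05  0.86  1.63]
0.7 0.4 1 [-0.11  0.38  1.57  0.05  0.62 -1.66]
0.7 0.7 0.5 [-0.12  0.13  1.36  0.1   0.58 -1.69]
0.7 0.7 1 [-0.11  0.23  1.07  0.03  1.27 -1.63]
```

```bash
cat >> h.py <<'E'
def pose(x,y,z,pd,yd,k=0):  # fingertip (lip frame xy, world z), pitch-down, yaw in deg
    p,w=np.radians([pd,yd]);d=np.cos(p)*(np.cos(w)*ex+np.sin(w)*ey)-np.sin(p)*ez
    h=np.cross(ez,d);h/=np.linalg.norm(h);h*=(-1)**k
    q=Ro.from_matrix(np.c_[h,np.cross(d,h),d]).as_quat()
    return (L*[1,1,0]+ex*x+ey*y+ez*z-.173*d).tolist(),[q[3],*q[:3]]
E
python3 - <<'E'
from h import *
from cell import manip
X=.018
for y in(-.05,0,.05):
 for pd in(20,25,30,35,40,45):
  for yd in(-45,-35,-25,25,35,45):
   p,w=np.radians([pd,abs(yd)])
   corner=X-.072*np.cos(p)*np.cos(w)+.043*np.sin(w)+.0*np.sin(p)
   if corner>-.004: continue
   for k in(0,1):
    Q=[manip.inverse_kinematics(*pose(x,y,z,pd,yd,k)) for x,z in((-.05,.08),(X,.08),(X,.15),(X,.23))]
    if all(q is not None for q in Q): print(y,pd,yd,k,"corner",corner.round(3),np.round(Q[0],2),np.round(Q[3],2))
E
python3 - <<'E'
from h import *
from cell import manip
X=.018
for y in(-.08,0,.08):
 for pd in(30,40,50,60):
  for yd in(-60,-50,-40,-30,-20,0,20,30,40,50,60):
   p,w=np.radians([pd,abs(yd)])
   corner=X-.072*np.cos(p)*np.cos(w)+.043*np.sin(w)
   b=[[manip.inverse_kinematics(*pose(x,y,z,pd,yd,k)) is not None for x,z in((-.05,.08),(X,.08),(X,.12),(X,.16),(X,.2))] for k in (0,1)]
   r=max(b,key=sum)
   if sum(r)>=3: print(y,pd,yd,"corner",corner.round(3),''.join('01'[v] for v in r))
E
```

```text
-0.08 30 30 corner -0.015 00111
-0.08 30 40 corner -0.002 01111
-0.08 30 50 corner 0.011 11111
-0.08 30 60 corner 0.024 11111
-0.08 40 30 corner -0.008 01111
-0.08 40 40 corner 0.003 11111
-0.08 40 50 corner 0.015 11111
-0.08 40 60 corner 0.028 11111
-0.08 50 0 corner -0.028 01101
-0.08 50 20 corner -0.011 01111
-0.08 50 30 corner -0.001 01111
-0.08 50 40 corner 0.01 11111
-0.08 50 50 corner 0.021 11111
-0.08 50 60 corner 0.032 11111
-0.08 60 -60 corner 0.037 11111
-0.08 60 -50 corner 0.028 01111
-0.08 60 -40 corner 0.018 00111
-0.08 60 -30 corner 0.008 00111
-0.08 60 -20 corner -0.001 00111
-0.08 60 20 corner -0.001 11111
-0.08 60 30 corner 0.008 11111
-0.08 60 40 corner 0.018 11111
-0.08 60 50 corner 0.028 11111
-0.08 60 60 corner 0.037 11111
0 30 40 corner -0.002 01111
0 30 50 corner 0.011 11111
0 30 60 corner 0.024 11111
0 40 30 corner -0.008 00111
0 40 40 corner 0.003 01111
0 40 50 corner 0.015 11111
0 40 60 corner 0.028 11111
0 50 -60 corner 0.032 00111
0 50 20 corner -0.011 01111
0 50 30 corner -0.001 01111
0 50 40 corner 0.01 11111
0 50 50 corner 0.021 11111
0 50 60 corner 0.
[... 286 characters left out ...]

0.08 30 50 corner 0.011 01111
0.08 30 60 corner 0.024 11111
0.08 40 40 corner 0.003 01111
0.08 40 50 corner 0.015 01111
0.08 40 60 corner 0.028 11111
0.08 50 -60 corner 0.032 11111
0.08 50 -50 corner 0.021 00111
0.08 50 20 corner -0.011 01111
0.08 50 30 corner -0.001 01111
0.08 50 40 corner 0.01 01111
0.08 50 50 corner 0.021 11111
0.08 50 60 corner 0.032 11111
0.08 60 -60 corner 0.037 11111
0.08 60 -50 corner 0.028 11111
0.08 60 -40 corner 0.018 11111
0.08 60 -30 corner 0.008 01111
0.08 60 -20 corner -0.001 00111
0.08 60 0 corner -0.018 00111
0.08 60 20 corner -0.001 00111
0.08 60 30 corner 0.008 11111
0.08 60 40 corner 0.018 11111
0.08 60 50 corner 0.028 11111
0.08 60 60 corner 0.037 11111
```

```bash
python3 - <<'E'
from h import *
from cell import manip
for y in(-.07,-.04):
 for pd,yd in((35,40),(40,40),(40,45),(45,35),(45,40)):
  for k in(0,1):
   Q=[manip.inverse_kinematics(*pose(x,y,z,pd,yd,k)) for x,z in((-.04,.25),(-.04,.12),(-.04,.065),(.01,.065),(.01,.1),(.01,.15),(.01,.22))]
   s=''.join('01'[q is not None] for q in Q)
   print(y,pd,yd,k,s)
   if s=='1111111' : print(np.round(np.array(Q)[[0,2,3,6]],2).tolist())
E
```

```text
-0.07 35 40 0 1111111
[[-0.93, 0.19, 2.24, 1.14, 1.12, 2.37], [-0.93, 0.75, 2.37, 1.54, 0.96, 1.6], [-0.82, 0.73, 2.27, 1.57, 0.95, 1.75], [-0.82, 0.31, 2.19, 1.24, 1.04, 2.33]]
-0.07 35 40 1 1111111
[[-0.93, 0.19, 2.24, 1.14, 1.12, -0.77], [-0.93, 0.75, 2.37, 1.54, 0.96, -1.54], [-0.82, 0.73, 2.27, 1.57, 0.95, -1.4], [-0.82, 0.31, 2.19, 1.24, 1.04, -0.81]]
-0.07 40 40 0 1111111
[[-0.87, 0.14, 2.2, 1.06, 1.07, 2.53], [-0.87, 0.66, 2.35, 1.52, 0.87, 1.74], [-0.77, 0.65, 2.26, 1.53, 0.86, 1.88], [-0.77, 0.26, 2.15, 1.15, 0.98, 2.49]]
-0.07 40 40 1 1111111
[[-0.87, 0.14, 2.2, 1.06, 1.07, -0.62], [-0.87, 0.66, 2.35, 1.52, 0.87, -1.4], [-0.77, 0.65, 2.26, 1.53, 0.86, -1.26], [-0.77, 0.26, 2.15, 1.15, 0.98, -0.65]]
-0.07 40 45 0 1111111
[[-0.87, 0.17, 2.15, 1.01, 1.14, 2.5], [-0.87, 0.65, 2.3, 1.38, 0.89, 1.82], [-0.77, 0.65, 2.2, 1.39, 0.89, 1.94], [-0.77, 0.29, 2.1, 1.08, 1.05, 2.48]]
-0.07 40 45 1 1111111
[[-0.87, 0.17, 2.15, 1.01, 1.14, -0.64], [-0.87, 0.65, 2.3, 1.38, 0.89, -1.32], [-0.77, 0.65, 2.2, 1.39, 0.89, -1.2], [-0.77, 0.29, 2.1, 1.08, 1.05, -0.66]]
-0.07 45 35 0 1101111
-0.07
[... 521 characters left out ...]
, [-0.81, 0.66, 2.33, 1.48, 0.88, 1.76], [-0.71, 0.65, 2.23, 1.48, 0.87, 1.9], [-0.71, 0.27, 2.13, 1.12, 1.0, 2.49]]
-0.04 40 45 1 1111111
[[-0.81, 0.15, 2.18, 1.04, 1.09, -0.62], [-0.81, 0.66, 2.33, 1.48, 0.88, -1.38], [-0.71, 0.65, 2.23, 1.48, 0.87, -1.24], [-0.71, 0.27, 2.13, 1.12, 1.0, -0.66]]
-0.04 45 35 0 1101111
-0.04 45 35 1 1101111
-0.04 45 40 0 1111111
[[-0.73, 0.08, 2.18, 0.99, 0.98, 2.71], [-0.73, 0.59, 2.36, 1.57, 0.77, 1.84], [-0.64, 0.59, 2.26, 1.54, 0.75, 2.0], [-0.64, 0.2, 2.13, 1.07, 0.89, 2.67]]
-0.04 45 40 1 1111111
[[-0.73, 0.08, 2.18, 0.99, 0.98, -0.43], [-0.73, 0.59, 2.36, 1.57, 0.77, -1.3], [-0.64, 0.59, 2.26, 1.54, 0.75, -1.14], [-0.64, 0.2, 2.13, 1.07, 0.89, -0.47]]
```

```bash
cat >> h.py <<'E'
def st(m,t=""):
    print(t,"t",round(m.current_t(),2),"p",np.round(m.current_ee_pos(),4),"F",np.round(m.current_contact_force(),2))
E
python3 - <<'E'
from h import *
from cell import manip,viewer
q=np.array(manip.inverse_kinematics(*pose(-.06,-.07,.25,35,40,1)));print(q.round(2))
manip.command_gripper(0.0)
a=q.copy();a[0]=1.13;manip.move_joints(a.tolist());st(manip,"retract")
manip.move_joints(q.tolist());st(manip,"front")
P,o=pose(-.04,-.07,.14,35,40,1);manip.servo_line(P,o,rate=.2);st(manip)
P,o=pose(-.04,-.07,.075,35,40,1);print(manip.servo_line(P,o,rate=.12,stop_force=8));st(manip,"low")
for n in("side","top"):
    d=viewer.get_image(n);np.savez(n+"1.npz",**d)
    cv2.imwrite(f"pics/{n}1.png",d["color"])
S=dict(np.load("side1.npz"))["color"][100:300,160:360];T=dict(np.load("top1.npz"))["color"][160:340,200:400]
c=np.zeros((400,800,3),np.uint8);c[:,:400]=cv2.resize(S,(400,400));c[:360,400:]=cv2.resize(T,(400,360));cv2.imwrite("pics/m3.png",c)
E
```

```text
[-0.98  0.18  2.27  1.11  1.15 -0.79]
retract t 2.44 p [-0.0859  0.3612  0.3494] F [ 1.    0.26 -0.83]
front t 5.23 p [ 0.3534 -0.111   0.3492] F [-0.22  1.66 -0.75]
 t 5.94 p [ 0.3734 -0.1122  0.2394] F [-0.55  0.28 -0.31]
False
low t 6.63 p [ 0.3734 -0.1126  0.175 ] F [-0.47  0.31  0.16]
```

View pics/m3.png

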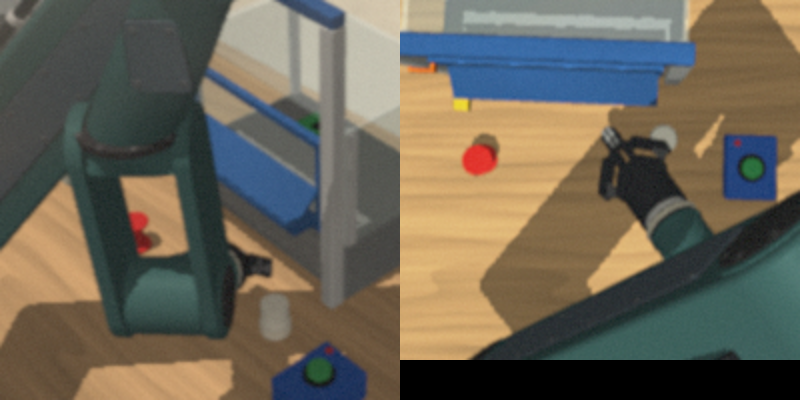

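The fingers are shut with the tip at top-crop (610,130), just in front of the lip. The spool and pot stand untouched, and the pot is close by but the hand is above it. Next I insert and feel upward.

```bash
python3 - <<'E'
from h import *
from cell import manip,viewer
P,o=pose(.010,-.07,.075,35,40,1);print(manip.servo_line(P,o,rate=.08,stop_force=4));st(manip,"in")
P,o=pose(.010,-.07,.105,35,40,1);print(manip.servo_line(P,o,rate=.02,stop_force=1.5));st(manip,"up")
for n in("side","top"):
    d=viewer.get_image(n);np.savez(n+"2.npz",**d)
T=dict(np.load("top2.npz"));print(blobs(T,(20,150,120),(32,255,255),5))
E
```

```text
False
in t 7.51 p [ 0.423  -0.1147  0.1743] F [-0.37  0.1  -0.08]
True
up t 8.18 p [ 0.4232 -0.1151  0.1827] F [0.38 0.55 0.31]
[([230.2, 212.3], [226, 210, 9, 6, 46])]
```

```bash
python3 - <<'E'
from h import *
from cell import manip,viewer
z=.0835
for i in range(6):
    z+=.004
    P,o=pose(.010,-.07,z,35,40,1);r=manip.servo_line(P,o,rate=.02,stop_force=3);manip.dwell(.1);st(manip,f"{z:.4f} {r}")
    if r: break
T=viewer.get_image("top");print(blobs(T,(20,150,120),(32,255,255),5))
E
```

```text
0.0875 True t 8.59 p [ 0.4231 -0.1153  0.1838] F [-0.49  0.14 -0.13]
[([230.1, 212.3], [226, 210, 9, 6, 47])]
```

```bash
python3 - <<'E'
from h import *
from cell import manip,viewer
for z in(.0875,.0905,.0935,.0965,.0995):
    P,o=pose(.010,-.07,z,35,40,1);r=manip.servo_line(P,o,rate=.03,stop_force=12)
    f=np.mean([(manip.dwell(.02),manip.current_contact_force())[1] for _ in range(5)],0)
    print(z,r,np.round(manip.current_ee_pos(),4),f.round(2),"t",round(manip.current_t(),2))
    if abs(f[2])>1.5:break
T=viewer.get_image("top");print(blobs(T,(20,150,120),(32,255,255),5))
E
```

```text
0.0875 False [ 0.4232 -0.1151  0.1866] [-1.62 -1.25 -1.75] t 8.97
[([230.0, 212.3], [226, 210, 9, 6, 49])]
```

```bash
python3 - <<'E'
from h import *
import itertools
S=dict(np.load("side0.npz"));T=dict(np.load("top0.npz"))
W=lambda x,y,z:L*[1,1,0]+ex*x+ey*y+ez*z
box=lambda d,xs,ys,zs:np.array([proj(d,W(*c)) for c in itertools.product(xs,ys,zs)])
def bb(a):return np.r_[a.min(0),a.max(0)].round(1)
for h in(0,.01,.015):
  for n,d in(("S",S),("T",T)): print("ptr",h,n,bb(box(d,(-.016,0),(.123,.145),(.12+h,.136+h))))
for n,uv,x,y,z in(("coverR",None,0,-.145,.136),("coverL",None,0,.145,.136),("postRtop",None,.05,-.168,.475),("postLtop",None,.05,.168,.475),("postRfoot",None,.034,-.168,0)):
    print(n,proj(S,W(x,y,z)).round(1),proj(T,W(x,y,z)).round(1))
for zc in(.215,.225,.235,.245):
    print("collar",zc,"S",bb(box(S,(.033,.067),(.151,.185),(zc-.01,zc+.01))),"corner",proj(S,W(.033,.151,zc-.01)).round(1),"knobtip",proj(S,W(.05,.213,zc)).round(1),"T",bb(box(T,(.033,.067),(.151,.185),(zc-.01,zc+.01))))
a=cv2.resize(S["color"][60:260,235:345],None,fx=3,fy=3,interpolation=cv2.INTER_CUBIC)
cv2.imwrite("pics/p4.png",a)
E
```

```text
ptr 0 S [241.4 172.8 250.3 182.2]
ptr 0 T [227.8 209.2 236.9 215. ]
ptr 0.01 S [241.  170.1 250.  179.5]
ptr 0.01 T [226.9 209.1 236.1 215. ]
ptr 0.015 S [240.8 168.8 249.9 178.2]
ptr 0.015 T [226.5 209.1 235.7 215. ]
coverR [307.1 218.1] [328.1 212.5]
coverL [245.6 172.8] [228.1 209.2]
postRtop [326.2 103.9] [341.4 185.7]
postLtop [243.5  61. ] [175.9 180.3]
postRfoot [322.2 252.3] [335.3 202.9]
collar 0.215 S [244.  135.1 260.2 149.1] corner [251.2 149.1] knobtip [243.6 136.3] T [205.4 182.9 220.7 196.4]
collar 0.225 S [243.7 132.3 259.9 146.3] corner [250.9 146.3] knobtip [243.3 133.5] T [204.2 182.6 219.7 196.2]
collar 0.235 S [243.3 129.4 259.7 143.4] corner [250.6 143.4] knobtip [242.9 130.7] T [203.  182.2 218.7 196. ]
collar 0.245 S [243.  126.6 259.4 140.6] corner [250.3 140.6] knobtip [242.6 127.9] T [201.8 181.9 217.7 195.8]
```

View pics/p4.png

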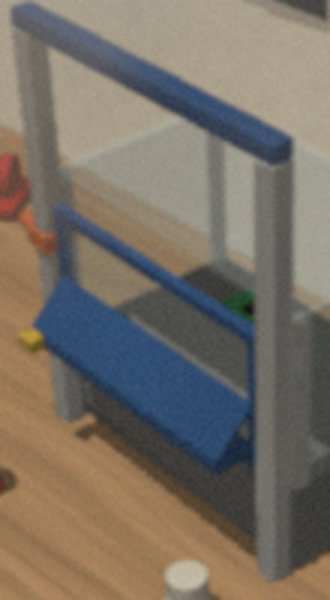

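The features agree to within about 3 px. The crop shows the lip's corners at (247.7,170) and (307.7,216.7), which suggests the window starts roughly 10 mm open. Relative to the collar, it needs about 93 mm of rise. I'll push a bit less first, back off and look.

```bash
python3 - <<'E'
from h import *
from cell import manip,viewer
for z in(.10,.12,.15,.173):
    P,o=pose(.010,-.07,z,35,40,1);r=manip.servo_line(P,o,rate=.05,stop_force=25);st(manip,f"{z} {r}")
    if r: break
manip.dwell(.2);st(manip)
d=viewer.get_image("top");np.savez("top3.npz",**d);print(blobs(d,(20,150,120),(32,255,255),5))
d=viewer.get_image("side");c=np.zeros((400,800,3),np.uint8)
c[:,:400]=cv2.resize(d["color"][60:260,160:360],(400,400));T=np.load("top3.npz")["color"];c[:360,400:]=cv2.resize(T[160:340,200:400],(400,360));cv2.imwrite("pics/m5.png",c)
E
```

```text
0.1 False t 9.43 p [ 0.4234 -0.115   0.1996] F [-0.84 -1.1  -0.58]
0.12 False t 9.97 p [ 0.4234 -0.115   0.2195] F [-0.83  0.11 -0.14]
0.15 False t 10.72 p [ 0.4234 -0.115   0.2494] F [-0.87 -0.83 -0.78]
0.173 False t 11.33 p [ 0.4234 -0.115   0.2724] F [-0.38 -0.77 -0.55]
 t 11.53 p [ 0.4234 -0.115   0.2722] F [0.82 0.05 0.18]
[([221.9, 211.5], [218, 209, 9, 6, 53])]
```

View pics/m5.png

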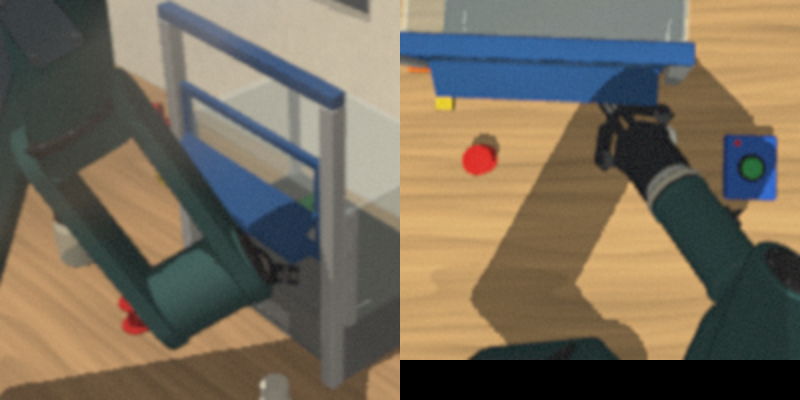

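The window rose smoothly: the pointer in the top view moved from u = 230.0 to 221.9, about 90 mm. Now I draw away downward and back, then measure.

```bash
python3 - <<'E'
from h import *
from cell import manip,viewer
for x,z,r in((.010,.150,.05),(-.045,.145,.15)):
    P,o=pose(x,-.07,z,35,40,1);manip.servo_line(P,o,rate=r);st(manip)
q=list(manip.current_qpos());q[0]-=.75;manip.move_joints(q);st(manip,"aside")
for n in("side","top"):
    d=viewer.get_image(n);np.savez(n+"4.npz",**d);print(n,blobs(d,(20,150,100),(32,255,255),5),[b for b in blobs(d,(4,120,110),(14,255,255),6) if 190<b[0][0]<260 and b[0][1]<200])
S=np.load("side4.npz")["color"][110:175,225:275]
a=cv2.resize(S,None,fx=9,fy=9,interpolation=cv2.INTER_CUBIC);cv2.imwrite("pics/c6.png",a)
E
```

```text
t 12.24 p [ 0.4233 -0.115   0.2491] F [-0.18 -0.91  0.44]
 t 12.76 p [ 0.3687 -0.113   0.2445] F [ 0.17 -0.9   0.37]
aside t 14.06 p [ 0.1934 -0.3335  0.2445] F [0.11 0.34 0.31]
side [([241.5, 147.0], [239, 145, 6, 5, 21])] [([243.2, 132.9], [240, 130, 6, 8, 30])]
top [([221.8, 211.6], [217, 209, 10, 6, 54])] [([209.1, 194.7], [204, 193, 11, 4, 32])]
```

View pics/c6.png

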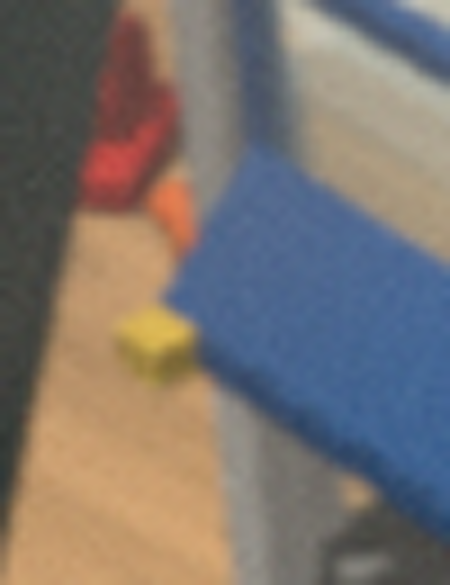

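```bash
python3 - <<'E'
from h import *
import itertools
from scipy.optimize import least_squares
S=dict(np.load("side0.npz"));T=dict(np.load("top0.npz"))
W=lambda x,y,z:L*[1,1,0]+ex*x+ey*y+ez*z
def bc(d,c,s): 
    a=np.array([proj(d,W(*(np.array(c)+np.array(k)*s/2))) for k in itertools.product((-1,1),repeat=3)]);return (a.min(0)+a.max(0))/2
for n,us,ut in(("before",(245.55,173.4),(230.3,212.3)),("after",(242.35,148.05),(221.8,211.6))):
    f=lambda p:np.r_[bc(S,p,np.array([.016,.022,.016]))-us,bc(T,p,np.array([.016,.022,.016]))-ut]
    r=least_squares(f,[-.008,.134,.15]);print(n,"ptr",r.x.round(4),"res",r.fun.round(2))
# collar: front-right-bottom corner (side) and front-left-bottom corner (top), x/y/z of centre
f=lambda p:np.r_[proj(S,W(p[0]-.017,p[1]-.017,p[2]-.01))-(250.8,144.7),proj(T,W(p[0]-.017,p[1]+.017,p[2]-.01))-(204.,196.),proj(S,W(p[0],p[1]+.045,p[2]))-(243.3,131.9)]
r=least_squares(f,[.05,.168,.23]);print("collar",r.x.round(4),r.fun.round(2))
E
```

```text
before ptr [-0.0079  0.1357  0.1424] res [-0.46 -0.02  0.27 -0.33]
after ptr [-0.0077  0.136   0.2336] res [-0.36 -0.02  0.2  -0.25]
collar [0.0512 0.1721 0.2285] [-0.53 -0.09  0.63 -0.75 -0.6   0.02]
```

Pointer z ≈ 0.2336 against collar ≈ 0.229 in the same camera frame. That is about +4 mm, inside the ±10 mm band, with the fingers off and no later change expected. Next is the fan button at about (0.460, −0.399).

```bash
python3 - <<'E'
from h import *
from cell import manip,viewer
p=manip.current_ee_pos();manip.servo_line([p[0],p[1],.35],rate=.2)
th=np.arctan2(-.399,.46);best=None
for a in(th,th+np.pi/2,th-np.pi/2,th+np.pi):
    x=np.array([np.cos(a),np.sin(a),0]);z=-ez;q=Ro.from_matrix(np.c_[x,np.cross(z,x),z]).as_quat();o=[q[3],*q[:3]]
    k=manip.inverse_kinematics([.46,-.399,.33],o)
    if k is not None and (best is None or abs(k[5])<abs(best[1][5])): best=(o,k)
o=best[0];print(np.round(best[1],2))
manip.move_ptp([.46,-.399,.33],o);st(manip,"above")
for n in("side","top"):
    d=viewer.get_image(n);np.savez(n+"5.npz",**d)
print(manip.servo_line([.46,-.399,.255],rate=.12,stop_force=8));manip.dwell(.15);st(manip,"near")
r=manip.servo_line([.46,-.399,.2315],rate=.03,stop_force=12);st(manip,f"press {r}")
d=viewer.get_image("side");np.savez("side6.npz",**d)
a=cv2.resize(d["color"][180:380,270:470],(600,600),interpolation=cv2.INTER_CUBIC);cv2.imwrite("pics/f7.png",a)
E
```

```text
[-0.83  0.44  1.57 -0.    1.12 -0.11]
above t 15.88 p [ 0.4587 -0.3982  0.3279] F [-0.66  0.39  0.09]
False
near t 16.91 p [ 0.4603 -0.3994  0.2561] F [ 1.22 -0.9   0.3 ]
press True t 17.62 p [ 0.4601 -0.399   0.2335] F [-1.18  0.57  7.01]
```

View pics/f7.png

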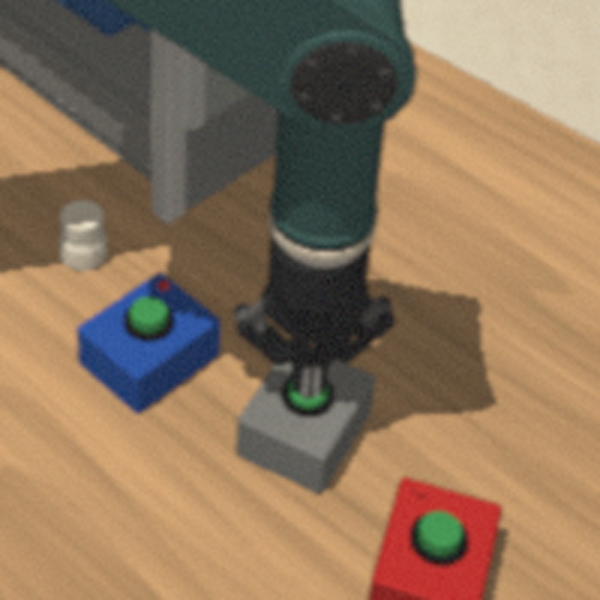

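The shut fingers are centred on the grey box's green button, which looks sunk at crop (308,398), with the tip at z ≈ 0.0605 and 7–12 N. I press slightly firmer, release, retreat and check everything.

```bash
python3 - <<'E'
from h import *
from cell import manip,viewer
r=manip.servo_line([.46,-.399,.2315],rate=.02,stop_force=12);st(manip,f"press {r}")
manip.dwell(.2);st(manip)
manip.servo_line([.46,-.399,.34],rate=.12);st(manip,"up")
q=list(manip.current_qpos());q[0]-=.6;manip.move_joints(q);st(manip,"away")
R=dict(Y=((20,150,100),(32,255,255)),G=((50,120,50),(80,255,255)),R=((0,170,90),(3,255,255)))
for n in("side","top"):
    d=viewer.get_image(n);np.savez(n+"8.npz",**d)
    for k in R: print(n,k,[b[0] for b in blobs(d,*R[k],12)])
S=np.load("side8.npz")["color"];T=np.load("top8.npz")["color"]
c=np.zeros((600,800,3),np.uint8);c[:,:400]=cv2.resize(S[100:200,215:282],(400,600),interpolation=cv2.INTER_CUBIC);c[:400,400:]=cv2.resize(T[90:290,140:440],(400,267))[:400] if False else 0
c[:267,400:]=cv2.resize(T[90:290,140:440],(400,267));c[267:517,400:]=cv2.resize(S[75:325,120:520],(400,250));cv2.imwrite("pics/e8.png",c)
E
```

```text
press False t 17.92 p [ 0.4601 -0.399   0.2332] F [-2.71  4.58 18.04]
 t 18.12 p [ 0.4601 -0.399   0.2332] F [-3.06  3.93 17.77]
up t 19.17 p [ 0.4597 -0.3987  0.339 ] F [-0.34 -0.28 -0.21]
away t 20.52 p [ 0.1553 -0.5882  0.3389] F [-0.34  0.12  0.37]
side Y []
side G [[416.1, 357.9], [533.5, 384.0]]
side R [[414.6, 367.5]]
top Y [[221.9, 211.5]]
top G [[552.4, 162.6], [423.8, 231.0], [598.0, 249.8], [475.8, 241.5], [375.8, 243.8]]
top R [[104.2, 125.5], [472.3, 240.2], [552.2, 244.0], [239.4, 239.3]]
```

View pics/e8.png

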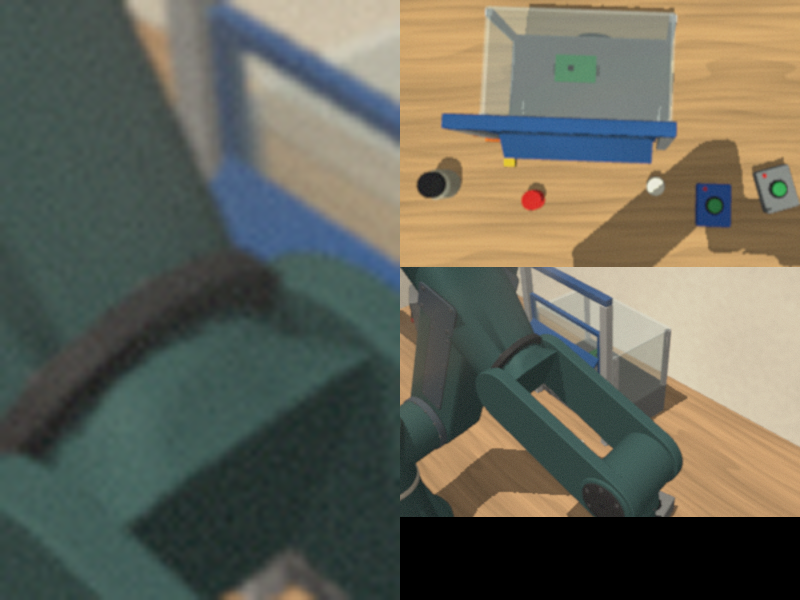

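```bash
python3 - <<'E'
from h import *
S0=np.load("side0.npz")["color"];S4=np.load("side4.npz")["color"]
a=cv2.cvtColor(S0,cv2.COLOR_BGR2LAB)[...,1].astype(int)
print("collar a*, rows 128-148, cols 240-255");print(a[128:149,240:256])
b=cv2.cvtColor(S4,cv2.COLOR_BGR2LAB)[...,2].astype(int)
print("pointer b* rows 140-156, cols 236-250");print(b[140:157,236:250])
E
```

```text
collar a*, rows 128-148, cols 240-255
[[151 142 137 135 133 131 130 129 129 129 129 131 130 130 129 129]
 [144 141 134 139 138 135 130 129 128 129 129 129 130 129 129 129]
 [142 139 143 148 148 143 133 128 129 128 131 129 129 130 131 130]
 [140 143 148 157 156 149 136 132 129 129 129 130 128 128 130 131]
 [139 146 153 156 157 149 139 130 129 130 129 130 129 128 131 130]
 [136 143 149 154 157 152 141 131 128 130 130 128 130 129 130 130]
 [135 137 144 150 153 152 142 130 128 129 129 129 130 128 130 128]
 [134 136 137 145 151 153 144 135 129 129 129 130 130 129 129 129]
 [137 136 137 141 148 151 149 143 136 131 129 128 130 131 131 130]
 [136 135 137 137 143 148 149 149 147 142 134 135 138 135 132 130]
 [136 136 136 137 141 147 147 148 151 148 146 146 146 138 131 129]
 [136 136 135 137 141 147 147 148 150 150 149 146 144 139 130 131]
 [136 135 136 136 140 145 149 148 148 149 146 144 142 139 132 129]
 [136 136 135 135 137 140 145 145 147 148 145 143 142 139 132 130]
 [136 136 136 136 137 137 139 141 145 148 149 143 142 139 135 130]
 [136 136 137 135 136 135 135 136 139 145 145 143 143 137
[... 687 characters left out ...]
8 163 171 175 179 179 174 160 138 117 106 103 103]
 [156 161 169 178 180 181 181 182 179 167 142 114 105 104]
 [155 158 166 174 179 182 182 181 180 172 149 119 107 105]
 [154 155 161 167 174 178 178 174 170 164 143 119 110 107]
 [155 156 161 164 167 170 168 162 160 156 139 120 111 106]
 [155 155 158 162 165 165 164 160 158 157 147 128 114 108]
 [155 154 156 159 164 166 166 159 158 158 155 142 124 114]
 [155 155 155 156 159 164 163 158 155 155 157 152 140 122]
 [156 155 156 156 155 157 156 154 156 157 158 155 144 130]
 [156 156 156 155 156 156 156 155 157 156 157 155 144 135]
 [156 157 156 156 156 156 156 154 156 156 156 155 146 137]
 [155 155 156 156 157 156 156 156 156 155 155 155 147 137]]
```

```bash
python3 - <<'E'
from cell import manip
manip.hand_in();print(manip.current_t())
E
```

```text
the job is handed in; nothing more can be done
the job is handed in; nothing more can be done
```

The window stands with its pointer about level with the collar. The fan button was pressed fully and let go, and the job was handed in at about 20.5 s of the 53 s. I got no verdict.

**Window:** I shut the fingers and put them under the lip, tool pitched 35° down and yawed 40° to the box, because a straight-in horizontal pose was out of reach. I pushed the window up about 87 mm at 0.05 m/s, then drew the fingers down and back. The pointer did not move when they left.

**Height check:** in the same camera frame the pointer is at about 0.231–0.234 m and the collar centre at about 0.228–0.230 m. That puts the pointer about 3–5 mm high, against the 10 mm allowed.

**Fan button:** I pressed it with the fingertips until it stopped at about 18 N, with the fingertips reading about 0.060 m. After release the top view showed it at its starting pixel.

**Other objects:** in the last top view the spool was at the same pixel as at the start. The jar and pot stood upright and looked unmoved, but I judged those two by eye only. The robot ended clear of everything.

**Disagreements and gaps:**
- The cameras put the window about 14 mm open at the start, while contact with the lip suggested it was nearly shut. I therefore relied on comparing the pointer with the collar in the same view.
- The cameras measured a 91 mm rise, where the arm moved about 87 mm.
- The arm hid the pointer from the side camera in the final picture, so the last check on the window is from the top view only (pointer at 221.9, 211.5, unchanged).

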